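# Clamp the menu board with the ratchet wrench

## Robot

A 6-joint arm with a two-finger parallel gripper is mounted at the origin on a cart in front of the work surface, level with it; the furniture and walls round the work are solid. World frame = base frame: x ahead of the robot, y to its left, z up, the work surface at z = 0. Lengths are in mm, angles in degrees, forces in N, time in s.
With the tool pointing down it reaches from about 375 to 975 mm from the base axis. Payload 3.8 kg.
Tool frame: the origin (TCP) lies midway between the tips of the shut fingers; the grasp point (between the pads) lies behind it (r.grasp_offset is the z of the grasp point in the tool frame, in mm); z points along the fingers, y is the line along which they close (so a half turn about z gives the same grasp; the last joint's range is limited). The gripper opens to 88 mm and grips with 3 to 60 N. Pads are 18 mm wide; open, the fingers measure 123 mm over their backs; the gripper's body (75 mm by 187 mm) begins 45 mm behind the grasp point.
Start: joints at [-2.114, 15.12, 91.902, -0, 72.978, -2.114], TCP at [674.995, -0.002, 238.706] pointing down, gripper open.
Joint ranges: [-150.88, 150.88], [-54.13, 125.18], [17.81, 147.31], [-75.09, 255.09], [0, 152.58], [-146.25, 146.25]. Speed limits (degrees/s): [147.25, 147.25, 180, 180, 180, 180].

## Interface

Orientations are given as [roll, pitch, yaw] about the fixed x, y, z axes, in that order (R = Rz(yaw) Ry(pitch) Rx(roll)).
In Python, from workcell import r gives the robot as it stands.
- The arm moves only by the shell command python3 -m crank 'ROWS' [FORCE]. ROWS is JSON, a list of rows, each a list of 7 numbers: the shift along the world's x, y, z normalised to -1 to 1, where 1 is 0.04 m, then the turn, a rotation vector about the world's x, y, z normalised to -1 to 1, where 1 is 10 degrees, then the closure, from -1 (fully open) to 1 (shut), so that 0 is half open. In form: [[dx, dy, dz, rx, ry, rz, gripper], ...]. A call has exactly 10 rows; each row shifts and turns the commanded pose from where the row before left it; what a row does not reach is not made up. A row lasts 1/8 s, in which the tool goes at most 62.5 mm and 10.7 degrees, less where a joint would pass 70% of its speed; a pose out of reach is approached as far as the arm can. A call with a number of a shift or a turn outside -1 to 1 is refused whole. A call with a gripper value outside its range is refused whole. The fingers move at their own pace and stop on an object; FORCE is the grip in N (left out, the last holds). Time passes only in rows, so rows that do not move let the fingers close, or fill a call up. It gives the time, the measured TCP pose, the force, the opening and the grip force at its end, in the units of the state.
- r.observe(): the state, without advancing time (a new reading comes with each control period).
- r.capture(name): name is "scene" or "side" or "wrist"; returns a dict with "frame" (400x640x3 uint8, red, green, blue), "range_z" (400x640 float32, mm along the optical axis (not along the pixel's ray), 0 where there is no reading), "vertical_fov" (degrees; the focal length in pixels is half the picture's height over the tangent of half this angle, whatever the lens; pixels are square), "cx", "cy" (the principal point, pixels), "dist" ([k1, k2, p1, p2, k3] as OpenCV has them; the pictures are not rectified), "position" and "attitude" of the camera in the world. Camera axes: x right, y up, looking along -z (the intrinsics and any distortion apply to the point x, -y, -z); pixel columns grow to the right and rows downward; lengths in mm; the calibration is good to about 2 mm. A picture is of the moment at which its call begins.
- r.job_done(): hands the job in; it is judged then, once.
Trained networks look in the newest picture that a camera, given by its name, has taken for a name from the list of things; names that differ only in an ending like _2 or _b are one class to them, and where a whole thing is asked for, a point or a joint stands for the part that bears it (a point fixed in the world has none). Each returns a list of dicts, best first, with "confidence" (0 to 1); they miss things now and then, are a little off and sometimes report something else, mostly with a low value. They report only what shows in the picture. A call takes as long as a camera call. They do not tell look-alikes from the thing itself.
- r.silhouettes(camera, name): "region" (400x640 bool, what is visible of it) and "bbox" ([left, top, width, height] in pixels, round what is visible of it).
- r.spot_point(camera, name): "pixel" ([column, row] in pixels: a listed point, or the origin of a listed thing).
The state is a dict: "clock": time; "qpos": joint angles; "qvel": joint speeds; "joint_efforts": joint torques, N m; "position": TCP position; "ee_rot": TCP orientation; "ft_force": force on the tool from outside, world axes, zero at the start; "torque": the same for the moment, N m; "width": opening from 0.0 (shut) to 1.0 (fully open); "grip_force": force on a finger pad.
Only numpy, scipy, OpenCV 4.12 (cv2) and the standard library are available. Lean on these libraries where they do the work, as an engineer would, in place of code of your own. Each camera call takes 0.05 s, during which the arm holds its last target. There are 200 camera calls.

## Task

Take the menu board out of its wooden rack and slide it, foot first and centred, all the way down into the slot of the sloping clamp stand. Then swing the stand's ratchet wrench back and forth until the jaw has closed firmly on the board (the wrench then only clicks), and let go. Leave the other things on the counter where they stand.

Things in the scene. Friction and masses are not known exactly. Their poses are not given: they have to be found in the camera images.
- board_center (a point): centre of the menu board: a loose upright slab of light wood with a dark panel on each face, 110 mm wide (its y), 10 mm thick (its x), 150 mm tall (its z), 0.08 to 0.17 kg. It starts upright in the rack's slot, 120 mm of it above the rack's top. Take it by the top edge, across its thickness. Front and back are alike.
- board_foot (a point): centre of the menu board's lower edge (the end that goes into the slot), 75 mm below board_center; axes as the board's
- rack: fixed wooden rack, 56 x 140 x 40 mm, with one slot 14 mm wide and 30 mm deep along its y in which the board waits; origin at the centre of its underside
- slot_mouth (a point): centre of the slot's mouth in the fixed grey clamp stand. z points out of the slot, square to the sloping face: it leans 25 degrees from vertical, toward the robot's side; y along the slot; x up the slope, away from the wrench. Slot 130 mm long, open at both ends, 40 mm deep (floor at z = -40 mm), 16 mm wide less the jaw's travel. Back wall at x = +8 mm, 22 mm higher than the mouth.
- jaw (a joint): travel of the clamp's steel jaw, m, along slot_mouth's +x: 0 open (jaw face at x = -8 mm), up to 0.7 mm at the start, 0.0056 and more counts as closed on the 10 mm board, 0.0063 at its end, pressing on it. Driven only by the wheel (joint wheel), 3.15 mm a radian.
- wheel (a joint): turn of the toothed wheel and hexagon nut inside the wrench's ring head, rad, clockwise seen from above positive: 0 to 0.25 at the start, 1.78 gives jaw 0.0056, 2.0 is the end stop. Takes 0.15 N m to turn and stays where it is left.
- wrench (a joint): angle of the ratchet wrench, rad, -0.65 to 0.65 (stops); 0: shank straight down the slope; grows clockwise seen from above, toward slot_mouth's +y. Growing drives the wheel (after up to 0.31 rad idle); going back it slips over the 20 teeth. Needs about 0.25 N m, clicks over without harm once the wheel is at its end. Two to four full swings. Stays where left.
- wrench_grip (a point): centre of the wrench's grip: a black upright round grip, 18 mm thick, 56 mm long (28 mm either way from here), square to the sloping face, so it leans 25 degrees like the slot; 125 mm from the pivot. A steel shank 18 mm wide runs from its foot to the pivot. z along the grip, x from the grip toward the pivot. It may turn between the fingers.
- wrench_pivot (a point): point on the wrench's turning axis, level with wrench_grip; axes parallel to those of slot_mouth, the turning axis is z; 68 mm down the slope from the slot's middle plane
- shaker_mid (a point): bystander: a salt shaker, 44 x 90 mm, standing at the back between stand and rack; point half-way up
- can_mid (a point): bystander: a drinks can, 66 x 115 mm, on the left beside the white tray; point half-way up
- sauce_mid (a point): bystander: a sauce bottle, 53 x 87 x 174 mm, on the right; point half-way up
- tub_mid (a point): bystander: a yoghurt tub, 72 x 71 mm, front left; point half-way up
- apple_mid (a point): bystander: an apple, 75 mm, front right; its centre
- spoon_mid (a point): bystander: a steel spoon, 170 mm long, lying in front; its centre
- can2_mid (a point): bystander: a second drinks can, 66 x 115 mm, far right; point half-way up
There are look-alikes about, which are no part of the job. What is shaped like the part that bears board_center but red is not meant.

How it is judged (in metres and radians):
On the way, in this order (a step that is already met when the one before it is completed fails the run):
1. the board stands in the clamp's slot, its foot within 6 mm of the slot's floor and within 25 mm of its middle (z of board_foot in the frame of slot_mouth below -0.034 m and x of board_foot in the frame of slot_mouth between -0.012 and 0.012 m and y of board_foot in the frame of slot_mouth between -0.025 and 0.025 m), for 0.2 s.
2. the wrench has closed the jaw on the board (jaw at 5.6 mm or more) (value of joint jaw above 0.0056 m), for 0.2 s.
At the end, for the whole second after the job is handed in: the board stands in the clamp's slot with its foot within 6 mm of the slot's floor and within 25 mm of its middle, in line with the slot to 7 degrees, and the jaw is closed on it (5.6 mm or more of its 6.3 mm travel) (all of step 1 and angle between the z axis of board_center and the z axis of slot_mouth, either way round below 0.12 rad and value of joint jaw above 0.0056 m); the robot touches nothing.
It fails at once if a bystander (salt shaker, a can, sauce bottle, tub, apple, spoon) is shifted by more than 40 mm or knocked over (distance of any of shaker_mid, can_mid, sauce_mid, tub_mid, apple_mid, spoon_mid, can2_mid from where it was at the start of the episode above 0.04 m).
It also fails if it takes over 72 s, if anything falls off the work surface, if the arm or the gripper's body presses on something with over 40 N, if the wrist force passes 120 N, or if a joint passes its speed limit or range.

## Working session

There is one attempt and no reset: what is moved stays moved. The work goes in short steps, Python scripts to look and compute and a shell command to move; the robot and the scene stay as the last step left them, time stands still between calls to the robot, and variables do not carry over. Pictures are saved under pics/ and viewed, at most 10 in all, crops included, and the job is handed in when it is done.

```bash
mkdir -p pics; ls; cat > h.py <<'E'
import numpy as np, cv2
from scipy.spatial.transform import Rotation as R
from workcell import r
def K(c):
    f=200/np.tan(np.radians(c['vertical_fov'])/2)
    return np.array([[f,0,c['cx']],[0,f,c['cy']],[0,0,1]])
def att(c):
    a=np.array(c['attitude'],float)
    if a.shape==(3,3): return a
    if a.size==3: return R.from_euler('xyz',a,degrees=True).as_matrix()
    return R.from_quat(a).as_matrix()
def cloud(c,px):
    px=np.array(px,float).reshape(-1,2)
    n=cv2.undistortPoints(px.reshape(-1,1,2),K(c),np.array(c['dist'],float)).reshape(-1,2)
    i=np.clip(px.round().astype(int),0,[639,399]); z=c['range_z'][i[:,1],i[:,0]]
    P=np.c_[n[:,0]*z,-n[:,1]*z,-z]
    return P@att(c).T+np.array(c['position']),z
def ray(c,px):
    n=cv2.undistortPoints(np.array(px,float).reshape(-1,1,2),K(c),np.array(c['dist'],float)).reshape(-1,2)
    d=np.c_[n[:,0],-n[:,1],-np.ones(len(n))]@att(c).T
    return np.array(c['position'],float),d/np.linalg.norm(d,axis=1)[:,None]
def tri(c1,p1,c2,p2):
    a,d=ray(c1,p1);b,e=ray(c2,p2);d=d[0];e=e[0]
    s=np.linalg.lstsq(np.c_[d,-e],b-a,rcond=None)[0]
    x=a+s[0]*d;y=b+s[1]*e
    return (x+y)/2,np.linalg.norm(x-y)
def proj(c,X):
    A=att(c);P=(np.atleast_2d(X)-np.array(c['position']))@A
    P=P*[1,-1,-1]
    return cv2.projectPoints(P,np.zeros(3),np.zeros(3),K(c),np.array(c['dist'],float))[0].reshape(-1,2)
E
python3 - <<'E'
from h import *
print(r.observe(),r.grasp_offset)
C={n:r.capture(n) for n in('scene','side')}
for n,c in C.items():
    print(n,c['position'],c['attitude'],c['vertical_fov'],c['dist'])
    cv2.imwrite(f'pics/{n}0.png',c['frame'][:,:,::-1])
for nm in ['board_center','board_foot','rack','slot_mouth','wrench_grip','wrench_pivot','shaker_mid','can_mid','sauce_mid','can2_mid','tub_mid','apple_mid','spoon_mid']:
    o={}
    for n in C:
        o[n]=r.spot_point(n,nm)[:2]
        print(nm,n,[(np.round(d['pixel']).tolist(),round(d['confidence'],2),cloud(C[n],d['pixel'])[0][0].round().tolist()) for d in o[n]])
    if all(o.values()):
        x,e=tri(C['scene'],o['scene'][0]['pixel'],C['side'],o['side'][0]['pixel']);print('   tri',x.round(1),round(e,1))
E
```

```text
pics
{'clock': 0.0, 'qpos': array([-2.11452304e+00,  1.51695563e+01,  9.19812382e+01, -1.51667636e-03,
        7.29776689e+01, -2.11441901e+00]), 'qvel': array([ 0.02848484,  0.01987668, -0.00937127,  0.13121856, -0.0611715 ,
       -0.05470093]), 'joint_efforts': array([-9.59501231e-04, -5.02113855e+01, -3.56871557e+01,  7.25938403e-02,
        2.92220683e-02, -1.93505334e-04]), 'position': array([6.74284327e+02, 1.23186480e-02, 2.37383483e+02]), 'ee_rot': array([-1.79871571e+02, -3.29143474e-03,  9.00003379e+01]), 'ft_force': array([-0.81242982, -0.73371389,  1.0026994 ]), 'torque': array([0.02102664, 0.03081246, 0.03650234]), 'grip_force': 0.0, 'width': 0.9972788250466571} -18.700000000000003
scene [-145.1993162  -768.83523759  905.80520652] [ 51.29498848   0.87057497 -43.325665  ] 49.83867045403467 [-0.08294083  0.          0.          0.          0.        ]
side [262.24904197 852.6207267  978.96104681] [  47.29941399   -1.04075198 -164.06354622] 51.87503637386375 [-0.01594932  0.          0.          0.          0.        ]
board_center scene [([290.0, 174.0], 0.94, [573.0, 153
[... 1732 characters left out ...]
16.0])]
sauce_mid side [([312.0, 143.0], 0.56, [584.0, -316.0, 124.0])]
   tri [ 592.2 -351.5   95.8] 4.7
can2_mid scene [([466.0, 268.0], 0.64, [629.0, -476.0, 84.0])]
can2_mid side [([303.0, 130.0], 0.64, [654.0, -431.0, 88.0])]
   tri [ 660.7 -466.9   59.3] 11.6
tub_mid scene [([215.0, 186.0], 0.83, [374.0, 306.0, 64.0])]
tub_mid side [([315.0, 328.0], 0.83, [384.0, 352.0, 71.0])]
   tri [388.3 335.7  40.6] 0.4
apple_mid scene []
apple_mid side [([364.0, 168.0], 0.63, [387.0, -303.0, 64.0])]
spoon_mid scene [([288.0, 241.0], 0.74, [419.0, -12.0, 1.0]), ([465.0, 272.0], 0.68, [631.0, -476.0, 67.0])]
spoon_mid side [([340.0, 235.0], 0.73, [406.0, -25.0, 0.0])]
   tri [409.2 -19.2   8.9] 8.5
```

```bash
python3 - <<'E'
import cv2
a=cv2.imread('pics/scene0.png')[110:310,170:490];b=cv2.imread('pics/side0.png')[100:350,200:420]
a=cv2.resize(a,None,fx=2.5,fy=2.5);cv2.imwrite('pics/a.png',a)
b=cv2.resize(b,None,fx=2.4,fy=2.4);cv2.imwrite('pics/b.png',b)
E
```

```text
(no output)
```

View pics/a.png

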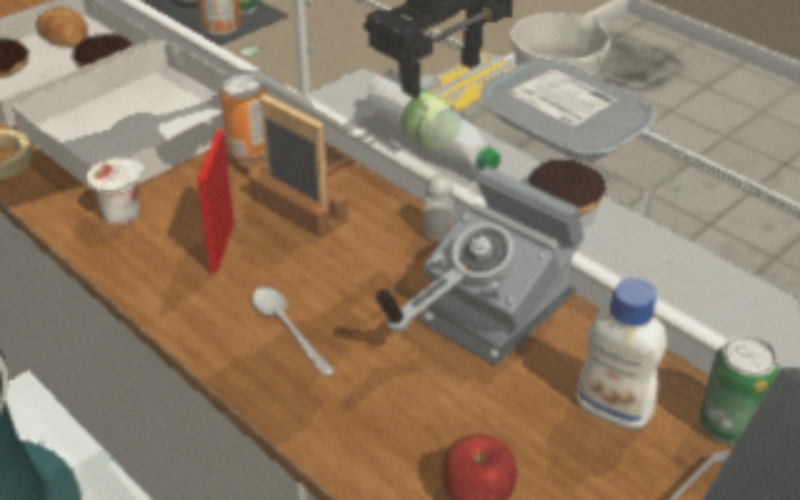

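View pics/b.png

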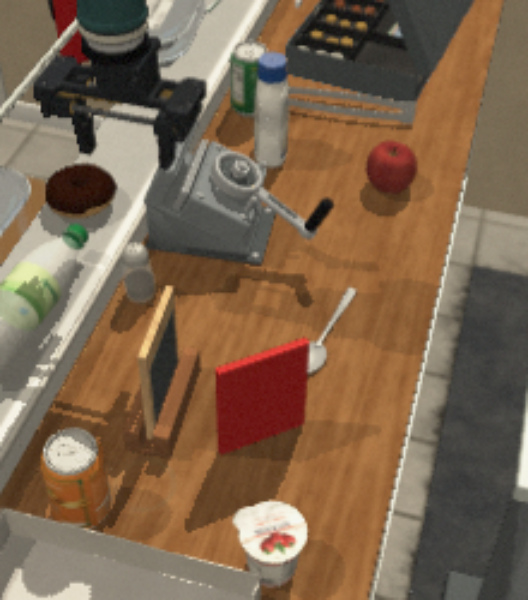

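The wooden board stands in its rack at about scene pixel (290,174). The red slab left of it is the decoy. The stand's ring head is at about (363,207) in the scene picture and the grip at (324,234), swung slightly to the left. I'll go for a wrist view of the stand.

```bash
python3 -m crank '[[-0.3,-0.3,0.8,0,0,0,-1],[-0.5,-0.6,0.8,0,0,0,-1],[-0.7,-0.8,0.8,0,0,0,-1],[-0.8,-0.8,0.8,0,0,0,-1],[-0.6,-0.6,0.5,0,0,0,-1],[-0.3,-0.3,0.3,0,0,0,-1],[0,0,0,0,0,0,-1],[0,0,0,0,0,0,-1],[0,0,0,0,0,0,-1],[0,0,0,0,0,0,-1]]' 20
python3 - <<'E'
from h import *
c=r.capture('wrist');cv2.imwrite('pics/w1.png',c['frame'][:,:,::-1])
np.savez('w1.npz',**{k:np.array(v) for k,v in c.items()})
print(c['position'],c['attitude'],c['vertical_fov'],c['dist'])
for nm in ['slot_mouth','wrench_grip','wrench_pivot','shaker_mid']:
    print(nm,[(np.round(d['pixel']).tolist(),round(d['confidence'],2),cloud(c,d['pixel'])[0][0].round().tolist()) for d in r.spot_point('wrist',nm)[:2]])
E
```

```text
clock: 2.65
position: [547.2, -135.3, 397.5]
ee_rot: [-179.9, -0.0, 90.1]
ft_force: [-0.2, 0.8, 0.6]
width: 0.997
grip_force: 0.0
[548.31303377 -68.57300843 543.5093625 ] [-15.40687766   0.16366451   0.10654532] 61.11177680543504 [-0.00029717  0.          0.          0.          0.        ]
slot_mouth [([407.0, 168.0], 0.95, [655.0, -144.0, 148.0])]
wrench_grip [([253.0, 149.0], 0.65, [464.0, -128.0, 101.0])]
wrench_pivot [([335.0, 182.0], 0.88, [572.0, -171.0, 106.0])]
shaker_mid [([413.0, 53.0], 0.92, [668.0, -9.0, 84.0])]
```

View pics/w1.png

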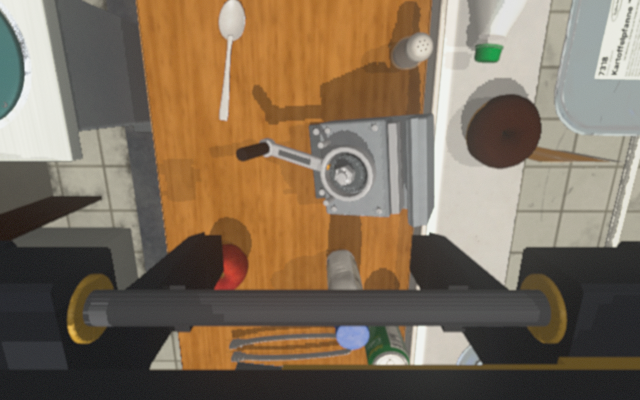

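The wrist view shows the stand at columns 311–435, rows 115–225, with the slot near column 393, the pivot at (345,175) and the grip at (253,150). Next I'll fit the sloping face from depth and rectify it.

```bash
cat > st.py <<'E'
from h import *
from scipy.optimize import least_squares
c=dict(np.load('w1.npz'))
v,u=np.mgrid[90:250,230:460]; px=np.c_[u.ravel(),v.ravel()]
P,z=cloud(c,px); ok=z>0
col=c['frame'][px[:,1],px[:,0]]
# ransac-ish: plane with 25deg lean near face
g=ok&(P[:,0]>550)&(P[:,0]<640)&(P[:,1]<-90)&(P[:,1]>-230)&(P[:,2]>40)
Q=P[g]; rng=np.random.default_rng(0); best=0
for _ in range(3000):
    a=Q[rng.choice(len(Q),3,False)]; n=np.cross(a[1]-a[0],a[2]-a[0]); L=np.linalg.norm(n)
    if L<500: continue
    n=n/L; n*=np.sign(n[2]); lean=np.degrees(np.arccos(n[2]))
    if not 20<lean<30: continue
    k=(abs((Q-a[0])@n)<1.5).sum()
    if k>best: best=k;bn=n;bp=a[0]
i=abs((Q-bp)@bn)<2.5; m=Q[i].mean(0); n=np.linalg.svd(Q[i]-m,full_matrices=False)[2][2]; n*=np.sign(n[2])
print('inl',i.sum(),len(Q),'n',n,'lean',np.degrees(np.arccos(n[2])),'yaw',np.degrees(np.arctan2(-n[1],-n[0])),'m',m)
E
cat >> st.py <<'E'
yaw=np.arctan2(-n[1],-n[0])
Rs=(R.from_euler('z',yaw)*R.from_euler('y',-25,degrees=True)).as_matrix()
print(Rs.round(3).tolist())
L=(P-m)@Rs
np.savez('st.npz',m=m,Rs=Rs)
# top view raster in face frame: +x right, +y up ; height map & colour
X0,Y0=-160,-120
im=np.zeros((240,300,3),np.uint8);H=np.full((240,300),np.nan)
k=ok&(abs(L[:,0]+10)<149)&(abs(L[:,1])<119)
xi=np.clip((L[k,0]-X0).astype(int),0,299);yi=np.clip((L[k,1]-Y0).astype(int),0,239)
im[239-yi,xi]=col[k];H[239-yi,xi]=L[k,2]
im=cv2.dilate(im,np.ones((2,2),np.uint8))
hh=np.clip((np.nan_to_num(H,nan=-60)+60)*2,0,255).astype(np.uint8); hh=cv2.dilate(hh,np.ones((2,2),np.uint8))
o=np.hstack([im[:,:,::-1],cv2.applyColorMap(hh,2)])
cv2.imwrite('pics/face.png',cv2.resize(o,None,fx=1.33,fy=1.33,interpolation=0))
# height profile along x for several y
for y in (-45,-30,30,45):
    s=k&(abs(L[:,1]-y)<4); print(y,[(int(x),round(float(np.median(L[s&(abs(L[:,0]-x)<2),2])),0)) for x in range(-50,100,4) if (s&(abs(L[:,0]-x)<2)).any()])
for nm in ('back',): 
    s=k&(L[:,2]>14)&(L[:,0]>20); print('backwall pts',s.sum(),L[s].min(0),L[s].max(0),np.percentile(L[s],[2,98],axis=0))
    s=k&(abs(L[:,2])<3); print('face', np.percentile(L[s],[1,99],axis=0))
E
python3 st.py
```

```text
inl 3583 7036 n [-0.41998419 -0.03987309  0.90665507] lean 24.952875782029025 yaw 5.42337698478986 m [ 604.95089448 -147.34457959  100.28632581]
[[0.902, -0.095, -0.421], [0.086, 0.996, -0.04], [0.423, 0.0, 0.906]]
-45 [(-50, 0.0), (-46, 25.0), (-42, 19.0), (-38, 15.0), (-22, 25.0), (-18, 25.0), (-14, 26.0), (-10, 25.0), (-6, 25.0), (-2, 1.0), (2, 1.0), (6, -0.0), (10, 0.0), (14, 0.0), (18, -0.0), (22, 0.0), (26, -0.0), (30, 0.0), (34, -2.0), (38, 1.0), (42, -0.0), (46, -3.0), (50, -31.0), (62, 20.0), (66, 21.0), (70, 25.0), (74, 26.0), (78, 23.0), (82, 21.0), (86, -6.0), (90, -109.0), (94, -111.0), (98, -113.0)]
-30 [(-42, 26.0), (-38, 25.0), (-34, 21.0), (-30, 20.0), (-26, 20.0), (-22, 20.0), (-18, 20.0), (-14, 20.0), (-10, 20.0), (-6, 20.0), (-2, 20.0), (2, 10.0), (6, 20.0), (10, 25.0), (14, 24.0), (18, 0.0), (22, 0.0), (26, 0.0), (30, 0.0), (34, -2.0), (38, 0.0), (42, -0.0), (46, -3.0), (50, -29.0), (66, 22.0), (70, 25.0), (74, 26.0), (78, 22.0), (82, 22.0), (86, -7.0), (90, -109.0), (94, -110.0), (98, -112.0)]
30 [(-50, 0.0), (-46, 26.0), (-42, 17.0), (-38, 0.0), (-34, -0.0), (-
[... 365 characters left out ...]
, 0.0), (-46, 2.0), (-42, 3.0), (-38, 0.0), (-34, -0.0), (-30, -0.0), (-26, 0.0), (-22, 0.0), (-18, 0.0), (-14, 1.0), (-10, 0.0), (-6, 0.0), (-2, -0.0), (2, 0.0), (6, 0.0), (10, 0.0), (14, 0.0), (18, 1.0), (22, 3.0), (26, 1.0), (30, -0.0), (34, -2.0), (38, 0.0), (42, -1.0), (46, -4.0), (50, -33.0), (62, 20.0), (66, 22.0), (70, 26.0), (74, 25.0), (78, 23.0), (82, 21.0), (86, -3.0), (90, -108.0), (94, -110.0), (98, -112.0)]
backwall pts 3028 [ 20.06048178 -73.41595921  14.04536371] [136.2968784   56.49414793 288.38976947] [[ 22.25629304 -68.82439829  17.20233066]
 [132.1904145   53.60623885 285.80355775]]
face [[-54.4451806  -71.52085274  -2.79752522]
 [ 87.28484748  55.0954106    2.36501779]]
```

View pics/face.png

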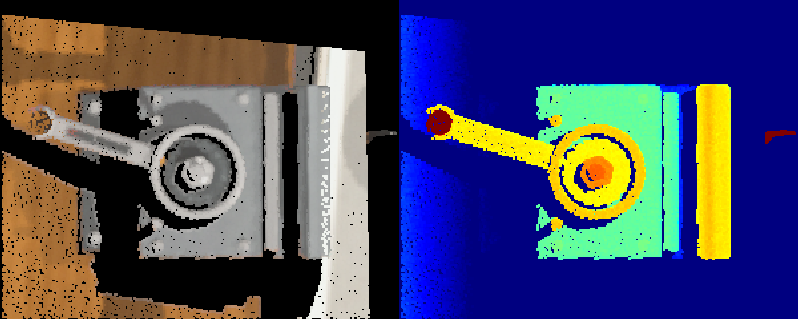

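Fit: face plane lean 24.95°, yaw 5.4°. In face coordinates the slot runs from x 48 to 64, so its middle is at 56, y −8.5. That is 68 mm from the fitted pivot at (−12,−9), which agrees. Slot mouth ≈ (657,−151,124); wrench angle ≈ +0.30. Now I'll move over the board.

```bash
python3 -m crank '[[0.1,0.5,0,0,0,0,-1],[0.1,1,0,0,0,0,-1],[0.1,1,0,0,0,0,-1],[0.1,1,0,0,0,0,-1],[0.1,1,0,0,0,0,-1],[0.1,1,0,0,0,0,-1],[0.1,1,0,0,0,0,-1],[0,0.8,0,0,0,0,-1],[0,0.4,0,0,0,0,-1],[0,0,0,0,0,0,-1]]'
cat > bd.py <<'E'
from h import *
c=r.capture('wrist');print(r.observe()['position'],r.observe()['ee_rot'])
cv2.imwrite('pics/w2.png',c['frame'][:,:,::-1])
for d in r.silhouettes('wrist','board_center'):
    v,u=np.nonzero(d['region']); P,z=cloud(c,np.c_[u,v]); k=z>0; P=P[k]
    col=c['frame'][v,u].mean(0)
    t=P[P[:,2]>np.percentile(P[:,2],95)-6]
    print(round(d['confidence'],2),d['bbox'],'col',col.round(),'zmax',np.percentile(P[:,2],[5,95,99]))
    if len(t)>10:
        mn=t[:,:2].mean(0);s=np.linalg.svd(t[:,:2]-mn,full_matrices=False)[2]
        a=np.degrees(np.arctan2(*s[0][::-1])); q=(t[:,:2]-mn)@s.T
        print(' top mean',mn.round(1),'dir',a.round(1),'ext',np.percentile(q,[1,99],axis=0).round(1).tolist(),'mid',(mn+s.T@((np.percentile(q,1,axis=0)+np.percentile(q,99,axis=0))/2)).round(1))
for nm in ['rack','board_center']:
    print(nm,[(np.round(d['pixel']).tolist(),round(d['confidence'],2)) for d in r.spot_point('wrist',nm)[:3]])
for d in r.silhouettes('wrist','rack')[:1]:
    v,u=np.nonzero(d['region']); P,z=cloud(c,np.c_[u,v]); P=P[(z>0)&(abs(P[:,2]-40)<5)]
    rc=cv2.minAreaRect(P[:,:2].astype(np.float32));print('rack top',rc)
E
python3 bd.py
```

```text
clock: 4.15
position: [574.7, 173.1, 398.6]
ee_rot: [-180.0, 0.0, 90.1]
ft_force: [-0.0, -0.4, 0.5]
width: 1.003
grip_force: 0.0
[574.82184556 172.16449528 398.69911801] [-1.79995639e+02  3.50933013e-02  9.00533054e+01]
0.77 [180.7, 119.6, 86.1, 71.1] col [177.  37.  16.] zmax [ 33.49193557 151.23142669 151.79007985]
 top mean [453.9 178. ] dir -139.0 ext [[-51.9, -5.1], [55.8, 4.7]] mid [452.3 176.8]
0.73 [308.6, 112.0, 21.1, 97.7] col [225. 184. 115.] zmax [158.0317712  161.31688436 161.83043045]
 top mean [577.4 173.4] dir -85.8 ext [[-51.5, -4.8], [55.4, 4.9]] mid [577.5 171.4]
rack [([316.0, 148.0], 0.61)]
board_center [([226.0, 154.0], 0.94)]
rack top ((577.4141845703125, 170.0731201171875), (56.033348083496094, 140.15184020996094), 4.337761402130127)
```

View pics/w2.png

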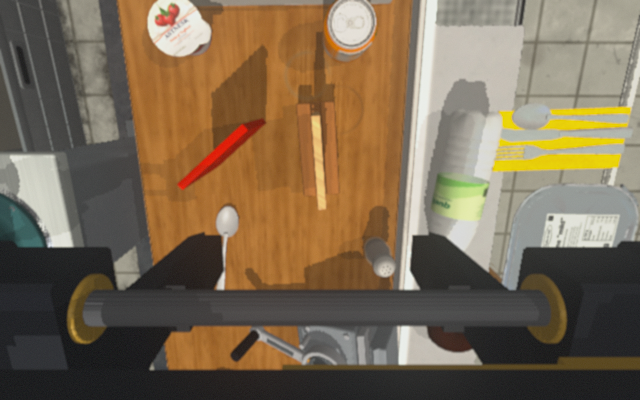

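The wrist view shows the board's top edge from (315,115) to (321,209) in its rack, and the red decoy at (225,155). Board top centre is (577.5,171.3,161), yaw 4.3°. I'll grasp it 40 mm down.

```bash
python3 -m crank '[[0.07,-0.03,-1,0,0,0.43,-1],[0,0,-1,0,0,0,-1],[0,0,-1,0,0,0,-1],[0,0,-1,0,0,0,-1],[0,0,-1,0,0,0,-1],[0,0,-1,0,0,0,-1],[0,0,-0.7,0,0,0,-1],[0,0,-0.24,0,0,0,-1],[0,0,0,0,0,0,-1],[0,0,0,0,0,0,1]]' 30; python3 -m crank '[[0,0,0,0,0,0,1],[0,0,0,0,0,0,1],[0,0,0,0,0,0,1],[0,0,0,0,0,0,1],[0,0,0,0,0,0,1],[0,0,0,0,0,0,1],[0,0,0,0,0,0,1],[0,0,0,0,0,0,1],[0,0,0,0,0,0,1],[0,0,0,0,0,0,1]]'
```

```text
clock: 5.65
position: [579.1, 170.9, 122.9]
ee_rot: [179.8, -0.0, 94.3]
ft_force: [0.1, -0.0, -0.3]
width: 0.909
grip_force: 0.0
clock: 6.9
position: [577.7, 170.8, 121.0]
ee_rot: [-180.0, 0.0, 94.3]
ft_force: [-0.2, 0.6, -0.3]
width: 0.11
grip_force: 30.0
```

```bash
python3 -m crank '[[0,0,0.5,0,0,0,1],[0,0,0.8,0,0,0,1],[0,0,1,0,0,0.11,1],[0,-0.3,1,0,0,0,1],[0,-0.7,1,0,0,0,1],[0,-1,0.18,0,0,0,1],[0,-1,0,0.04,-0.4,0,1],[0,-1,0,0.05,-0.5,0,1],[0,-1,0,0.05,-0.5,0,1],[0,-1,0,0.05,-0.5,0,1]]' 40; python3 -m crank '[[0,-1,0,0.05,-0.59,0,1],[0,-0.8,0,0,0,0,1],[0,-0.4,0,0,0,0,1],[0,0,0,0,0,0,1],[0,0,0,0,0,0,1],[0,0,0,0,0,0,1],[0,0,0,0,0,0,1],[0,0,0,0,0,0,1],[0,0,0,0,0,0,1],[0,0,0,0,0,0,1]]'
cat > chk.py <<'E'
from h import *
s=np.load('st.npz');Rs=s['Rs'];M=s['m']+Rs@[56.5,-8.5,0]
o=r.observe();T=R.from_euler('xyz',o['ee_rot'],degrees=True).as_matrix()
print('M',M.round(1),'TCP in slot frame',(Rs.T@(o['position']-M)).round(1))
want=np.c_[Rs[:,1],Rs[:,0],-Rs[:,2]]; 
print('rot err deg (world)',np.degrees(R.from_matrix(want@T.T).as_rotvec()).round(2))
E
python3 chk.py
python3 - <<'E'
from h import *
from chk import M,Rs
c=r.capture('side');cs=r.capture('scene')
for cc,n in((c,'side'),(cs,'scene')):
  for d in r.silhouettes(n,'board_center'):
    v,u=np.nonzero(d['region']);P,z=cloud(cc,np.c_[u,v]);P=P[(z>0)&(cc['frame'][v,u].astype(int)[:,1]>60)] if 0 else P[z>0]
    L=(P-M)@Rs;print(n,round(d['confidence'],2),cc['frame'][v,u].mean(0).round(),'slot frame med',np.median(L,0).round(1),'pct',np.percentile(L,[3,97],axis=0).round(1).tolist())
p=proj(c,[M]+[M+Rs@np.array(q) for q in([0,-65,0],[0,65,0],[8,65,22],[8,-65,22])]).round().astype(int)
ims=[]
for cc in(c,cs):
  im=cc['frame'][:,:,::-1].copy()
  for q in proj(cc,[M+Rs@np.array(q) for q in([0,-65,0],[0,65,0],[8,65,22],[8,-65,22])]): im[int(q[1]),int(q[0])]=(0,0,255)
  q=proj(cc,[M])[0].astype(int); ims.append(cv2.resize(im[q[1]-90:q[1]+60,q[0]-75:q[0]+75],(400,400),interpolation=2))
cv2.imwrite('pics/c.png',np.hstack(ims))
E
```

```text
clock: 8.15
position: [577.6, -70.4, 302.2]
ee_rot: [160.7, -0.0, 95.4]
ft_force: [0.1, -0.0, -1.9]
width: 0.111
grip_force: 40.0
clock: 9.4
position: [577.8, -157.1, 300.3]
ee_rot: [155.0, -0.0, 95.4]
ft_force: [0.0, 0.4, -2.3]
width: 0.106
grip_force: 40.0
M [ 656.7 -151.   124.2] TCP in slot frame [  2.7   1.3 193.1]
rot err deg (world) [-0.04  0.01 -0.  ]
M [ 656.7 -151.   124.2] TCP in slot frame [  2.7   1.3 193.1]
rot err deg (world) [-0.04  0.01 -0.  ]
side 0.94 [109.  24.  21.] slot frame med [-174.4  351.5   39.3] pct [[-231.9, 319.8, -40.3], [-118.9, 379.8, 106.6]]
side 0.55 [115.  94.  67.] slot frame med [  5.   52.3 172.4] pct [[-2.1, -38.0, 88.7], [8.2, 58.8, 234.1]]
scene 0.71 [116.  47.  41.] slot frame med [-186.7  333.5   40.9] pct [[-242.6, 311.4, -38.1], [-123.8, 372.7, 108.8]]
scene 0.7 [96. 85. 71.] slot frame med [ -4.1 -21.5 150.8] pct [[-5.9, -52.7, 93.0], [2.8, 46.5, 232.4]]
```

View pics/c.png

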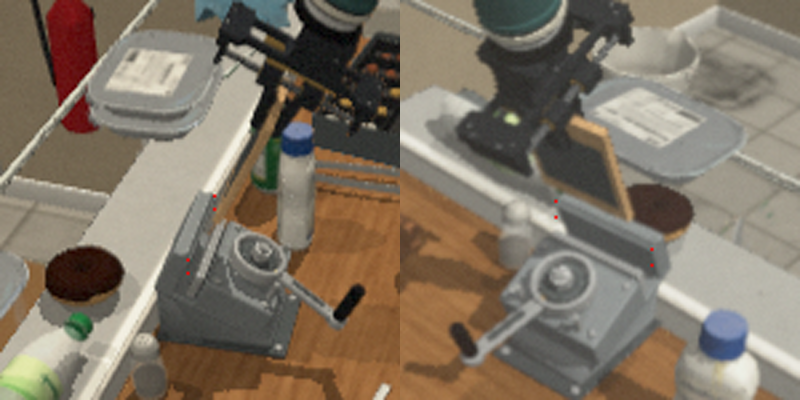

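The view shows the board held above the slot, with the projected slot corners on the stand's wall as expected. I'll refine the slot's x from the wall-face points before inserting.

```bash
cat >> st.py <<'E'
print('----')
w=ok&(L[:,0]>40)&(L[:,0]<75)&(abs(L[:,1]+8)<58)
for lo,hi in((-40,-25),(-25,-10),(-10,-4),(-4,-1),(-1,2),(2,8),(8,14),(14,19),(19,22),(22,28)):
    s=w&(L[:,2]>lo)&(L[:,2]<hi); print(lo,hi,s.sum(),np.percentile(L[s,0],[2,10,50,90,98]).round(1) if s.sum() else '')
E
python3 st.py|sed -n '/----/,$p'
```

```text
----
-40 -25 307 [47.7 47.9 48.3 51.  51.6]
-25 -10 215 [47.7 47.9 48.2 48.5 48.6]
-10 -4 121 [45.3 46.8 48.1 48.4 48.6]
-4 -1 396 [41.3 42.7 45.3 47.7 48.1]
-1 2 225 [40.  40.4 41.6 43.4 44.8]
2 8 7 [40.1 40.2 40.5 41.3 41.6]
8 14 0 
14 19 4 [63.1 63.1 63.3 63.5 63.6]
19 22 157 [63.6 63.8 65.1 66.4 67.1]
22 28 692 [65.2 66.9 71.1 74.3 74.9]
```

Jaw face is at local 48.2 and the wall at about 64, so the free middle is 55.9. I'll correct by that and approach along the slot axis.

```bash
python3 -m crank '[[-0.07,-0.04,-0.035,0,0,0,1],[0.2,0.02,-0.45,0,0,0,1],[0.21,0.02,-0.453,0,0,0,1],[0.21,0.02,-0.453,0,0,0,1],[0,0,0,0,0,0,1],[0,0,0,0,0,0,1],[0,0,0,0,0,0,1],[0,0,0,0,0,0,1],[0,0,0,0,0,0,1],[0,0,0,0,0,0,1]]'; python3 chk.py; python3 - <<'E'
from h import *
from chk import M,Rs
for n in('side','scene'):
  cc=r.capture(n)
  for d in r.silhouettes(n,'board_center'):
    v,u=np.nonzero(d['region']);P,z=cloud(cc,np.c_[u,v]);L=((P-M)@Rs)[z>0]
    if abs(np.median(L[:,0]))>60: continue
    rc=np.percentile(L,[2,98],axis=0).round(1);print(n,rc.tolist())
    for a in range(20,170,25):
      s=abs(L[:,2]-a)<12
      if s.sum()>5: print(a,s.sum(),np.percentile(L[s,0],[5,25,50,75,95]).round(1))
E
```

```text
clock: 10.85
position: [599.8, -156.4, 244.9]
ee_rot: [155.0, -0.0, 95.4]
ft_force: [-0.2, -0.8, -1.3]
width: 0.11
grip_force: 40.0
M [ 656.7 -151.   124.2] TCP in slot frame [-8.000e-01 -1.000e-01  1.336e+02]
rot err deg (world) [-0.04  0.03 -0.  ]
M [ 656.7 -151.   124.2] TCP in slot frame [-8.000e-01 -1.000e-01  1.336e+02]
rot err deg (world) [-0.04  0.03 -0.  ]
side [[-14.6, -175.9, -118.7], [4.7, 58.0, 175.2]]
20 13 [-4.5 -1.   3.8  4.   4.2]
45 31 [-4.5 -1.1  2.7  4.2  4.5]
70 37 [-4.  -0.4  3.7  4.4  4.6]
95 36 [-4.9 -2.   2.6  4.3  4.6]
120 33 [-5.  -1.8  2.4  4.4  4.7]
145 35 [-4.2 -0.8  2.9  4.3  4.9]
scene [[-10.0, -54.2, 25.5], [0.7, 50.2, 173.3]]
20 43 [-8.8 -8.3 -7.9 -7.  -5.7]
45 119 [-9.8 -8.6 -8.2 -7.5 -4.9]
70 137 [-9.4 -8.8 -8.3 -7.3 -3.8]
95 121 [-9.3 -8.5 -8.  -7.3 -3.3]
120 81 [-9.1 -8.4 -7.8 -6.9 -1.1]
145 78 [-9.2 -8.2 -7.4 -6.5  0. ]
scene [[-37.9, 127.8, -114.1], [11.5, 159.2, -42.9]]
```

```bash
python3 -m crank '[[0.08,0.008,-0.17,0,0,0,1],[0.08,0.008,-0.17,0,0,0,1],[0.08,0.008,-0.17,0,0,0,1],[0.06,0.006,-0.13,0,0,0,1],[0.06,0.006,-0.13,0,0,0,1],[0,0,0,0,0,0,1],[0,0,0,0,0,0,1],[0,0,0,0,0,0,1],[0,0,0,0,0,0,1],[0,0,0,0,0,0,1]]' 30; python3 chk.py
```

```text
clock: 12.3
position: [614.2, -155.0, 214.1]
ee_rot: [155.0, -0.0, 95.4]
ft_force: [0.0, 0.5, -1.3]
width: 0.11
grip_force: 30.0
M [ 656.7 -151.   124.2] TCP in slot frame [-0.7  0.  99.5]
rot err deg (world) [-0.04  0.03 -0.  ]
```

```bash
python3 -m crank '[[0.06,0.006,-0.13,0,0,0,1],[0.06,0.006,-0.13,0,0,0,1],[0.06,0.006,-0.13,0,0,0,1],[0.04,0.004,-0.09,0,0,0,1],[0.02,0.002,-0.045,0,0,0,1],[0,0,0,0,0,0,1],[0,0,0,0,0,0,1],[0,0,0,0,0,0,1],[0,0,0,0,0,0,1],[0,0,0,0,0,0,1]]'; python3 chk.py
```

```text
clock: 13.55
position: [623.8, -154.0, 193.0]
ee_rot: [155.0, -0.0, 95.4]
ft_force: [-0.5, 0.4, -1.3]
width: 0.109
grip_force: 30.0
M [ 656.7 -151.   124.2] TCP in slot frame [-0.9  0.  76.4]
rot err deg (world) [-0.04  0.02  0.  ]
```

```bash
python3 -m crank '[[0.02,0.002,-0.045,0,0,0,1],[0.02,0.002,-0.045,0,0,0,1],[0.01,0.001,-0.023,0,0,0,1],[0.01,0.001,-0.023,0,0,0,1],[0,0,0,0,0,0,1],[0,0,0,0,0,0,1],[0,0,0,0,0,0,1],[0,0,0,0,0,0,1],[0,0,0,0,0,0,1],[0,0,0,0,0,0,1]]'; python3 chk.py
```

```text
clock: 14.8
position: [626.2, -153.8, 188.5]
ee_rot: [155.0, -0.0, 95.4]
ft_force: [-4.6, -0.0, 4.7]
width: 0.111
grip_force: 30.0
M [ 656.7 -151.   124.2] TCP in slot frame [-0.6  0.1 71.2]
rot err deg (world) [-0.04  0.04 -0.02]
```

The board is on the floor of the slot, with about 6 N of contact. I'll release, retract along the axis and measure the grip.

```bash
python3 -m crank '[[0,0,0,0,0,0,0.3],[0,0,0,0,0,0,-0.3],[0,0,0,0,0,0,-0.3],[0,0,0,0,0,0,-0.3],[-0.2,-0.02,0.43,0,0,0,-0.3],[-0.4,-0.04,0.9,0,0,0,-0.3],[-0.4,-0.04,0.9,0,0,0,-0.3],[-0.4,-0.04,0.9,0,0,0,-0.3],[0,0,0,0,0,0,-0.3],[0,0,0,0,0,0,-0.3]]' 40; python3 chk.py
cat > look.py <<'E'
from h import *
from chk import M,Rs
import sys
ims=[]
for n in('side','scene'):
  cc=r.capture(n)
  for d in r.silhouettes(n,'board_center'):
    v,u=np.nonzero(d['region']);P,z=cloud(cc,np.c_[u,v]);L=((P-M)@Rs)[z>0]
    if abs(np.median(L[:,0]))>60: continue
    print(n,'board',np.percentile(L,[3,50,97],axis=0).round(1).tolist())
  v,u=np.mgrid[0:400,0:640];P,z=cloud(cc,np.c_[u.ravel(),v.ravel()]);L=(P-M)@Rs
  rgb=cc['frame'].reshape(-1,3).astype(int)
  k=(z>0)&(rgb.max(1)<75)&(np.hypot(L[:,0]+68,L[:,1])<140)&(np.hypot(L[:,0]+68,L[:,1])>108)&(L[:,0]<-130)&(L[:,2]>5)&(L[:,2]<95)
  if k.sum()>4:
    q=L[k];print(n,'grip',k.sum(),np.percentile(q,[3,50,97],axis=0).round(1).tolist(),'theta',np.arctan2(q[:,1].mean(),-68-q[:,0].mean()).round(3))
  q=proj(cc,[M])[0].astype(int);ims.append(cv2.resize(cc['frame'][max(0,q[1]-90):q[1]+60,q[0]-75:q[0]+75,::-1],(400,400),interpolation=2))
if len(sys.argv)>1: cv2.imwrite(sys.argv[1],np.hstack(ims))
E
python3 look.py pics/d.png
python3 - <<'E'
from h import *
from chk import M,Rs
c=dict(np.load('w1.npz'));v,u=np.mgrid[130:180,225:300]
P,z=cloud(c,np.c_[u.ravel(),v.ravel()]);L=(P-M)@Rs;rgb=c['frame'][v.ravel(),u.ravel()].astype(int)
k=(z>0)&(rgb.max(1)<90)&(L[:,2]>0)&(L[:,2]<100)
print(k.sum(),np.percentile(L[k],[1,50,99],axis=0).round(1));t=k&(L[:,2]>np.percentile(L[k,2],99)-6);print('top',L[t].mean(0).round(1),np.percentile(L[t],[3,97],axis=0).round(1))
E
```

```text
clock: 16.05
position: [569.8, -159.4, 312.8]
ee_rot: [155.0, -0.0, 95.4]
ft_force: [-0.3, -0.8, -0.9]
width: 0.648
grip_force: 0.0
M [ 656.7 -151.   124.2] TCP in slot frame [ 6.000e-01 -2.000e-01  2.079e+02]
rot err deg (world) [-0.03  0.03  0.01]
M [ 656.7 -151.   124.2] TCP in slot frame [ 6.000e-01 -2.000e-01  2.079e+02]
rot err deg (world) [-0.03  0.03  0.01]
side board [[-22.9, -48.8, -24.3], [-8.5, 25.7, 61.8], [2.5, 57.3, 111.7]]
side grip 79 [[-195.6, 34.6, 25.4], [-187.1, 43.4, 56.2], [-179.8, 48.2, 79.0]] theta 0.349
scene board [[-26.4, -53.8, 0.3], [-19.8, -11.3, 70.3], [-7.5, 48.1, 111.2]]
scene grip 62 [[-198.3, 28.7, 32.2], [-192.5, 31.8, 63.5], [-184.8, 40.0, 79.3]] theta 0.259
M [ 656.7 -151.   124.2] TCP in slot frame [ -0.5   0.3 205.9]
rot err deg (world) [-0.12 -0.15 -0.02]
362 [[-193.5   31.    26.7]
 [-181.2   38.7   61.8]
 [-178.9   45.5   78.5]]
top [-185.6   37.8   77. ] [[-193.5   31.2   73.7]
 [-179.7   44.5   78.5]]
```

View pics/d.png

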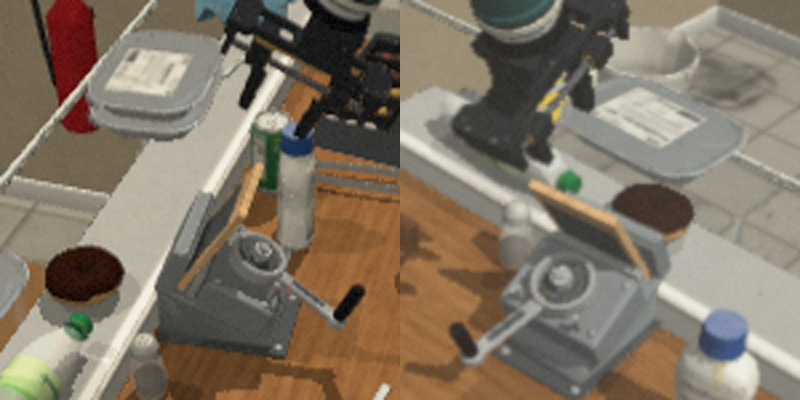

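The board is seated, leaning a little toward the robot on its slack, with its foot down. The grip is at slot-frame (−186,38,50), θ≈0.31. I'll turn the tool to close along the slot's y with a 10° tilt and move above the grip.

```bash
python3 -m crank '[[-0.31,0.065,0,-0.07,0.75,0,-0.3],[-0.31,0.065,0,-0.07,0.74,0,-0.3],[-0.31,0.065,0,-0.17,-0.016,0.985,-0.3],[-0.31,0.065,-0.3,-0.17,-0.016,0.985,-0.3],[-0.31,0.065,-0.4,-0.17,-0.016,0.985,-0.3],[-0.31,0.065,-0.45,-0.17,-0.016,0.985,-0.3],[-0.31,0.065,-0.45,-0.17,-0.016,0.985,-0.3],[-0.31,0.065,-0.45,-0.17,-0.016,0.985,-0.3],[-0.31,0.065,-0.45,-0.17,-0.016,0.985,-0.3],[-0.31,0.065,-0.45,-0.17,-0.016,0.985,-0.3]]'; cat > g.py <<'E'
from h import *
from chk import M,Rs
import sys
o=r.observe();T=R.from_euler('xyz',o['ee_rot'],degrees=True).as_matrix()
g=o['position']+T@[0,0,r.grasp_offset];Lg=Rs.T@(g-M)
print('grasp pt world',g.round(1),'slot',Lg.round(1),'theta',np.arctan2(Lg[1],-68.5-Lg[0]).round(3),'r',np.hypot(Lg[1],Lg[0]+68.5).round(1))
print('tool y in slot',(Rs.T@T[:,1]).round(2),'tool z',T[:,2].round(3),'q',o['qpos'].round(0))
for th,z in [tuple(map(float,a.split(','))) for a in sys.argv[1:]]:
    t=M+Rs@[-68.5-124.5*np.cos(th),124.5*np.sin(th),z]; print(th,'move units',((t-g)/40).round(3)); g=t
E
python3 g.py 0.31,140 0.31,58
```

```text
clock: 17.5
position: [445.4, -132.9, 192.8]
ee_rot: [178.1, 9.5, 175.6]
ft_force: [-0.2, 0.3, -0.1]
width: 0.65
grip_force: 0.0
M [ 656.7 -151.   124.2] TCP in slot frame [-160.1   37.9  150.4]
rot err deg (world) [ 24.86 -10.2  -76.89]
grasp pt world [ 442.2 -133.3  211.3] slot [-155.2   37.9  168.5] theta 0.412 r 94.6
tool y in slot [ 0.16  0.99 -0.04] tool z [ 0.167  0.021 -0.986] q [ -23.  -12.  125.    6.   59. -112.]
0.31 move units [-0.419 -0.037 -0.982]
0.31 move units [ 0.862  0.082 -1.858]
```

```bash
python3 -m crank '[[0.1,0.01,-0.6,0,0,0,-0.3],[0.11,0.01,-0.7,0,0,0,-0.3],[0.11,0.01,-0.7,0,0,0,-0.3],[0.08,0.01,-0.5,0,0,0,-0.3],[0.05,0.005,-0.34,0,0,0,-0.3],[0,0,0,0,0,0,-0.3],[0,0,0,0,0,0,1],[0,0,0,0,0,0,1],[0,0,0,0,0,0,1],[0,0,0,0,0,0,1]]' 30; python3 g.py; python3 look.py pics/e.png
```

```text
clock: 18.75
position: [464.4, -131.6, 81.5]
ee_rot: [178.1, 9.7, 175.2]
ft_force: [-0.2, 1.7, 0.6]
width: 0.222
grip_force: 0.6
M [ 656.7 -151.   124.2] TCP in slot frame [-189.9   37.5   41.5]
rot err deg (world) [ 24.91 -10.15 -76.52]
grasp pt world [ 461.2 -132.    99.9] slot [-185.    37.4   59.5] theta 0.311 r 122.4
tool y in slot [ 0.17  0.98 -0.04] tool z [ 0.17   0.02  -0.985] q [ -22.   -2.  130.    7.   44. -112.]
M [ 656.7 -151.   124.2] TCP in slot frame [-189.9   37.5   41.5]
rot err deg (world) [ 24.91 -10.15 -76.52]
side board [[-20.0, -40.5, -14.9], [-8.2, 25.5, 60.9], [1.6, 57.5, 112.0]]
side grip 16 [[-194.2, 41.3, 24.9], [-187.2, 46.1, 30.8], [-177.1, 59.0, 48.2]] theta 0.39
scene board [[-26.5, -53.8, -1.2], [-19.4, -6.9, 71.3], [-9.8, 52.2, 111.1]]
scene grip 45 [[-202.8, 13.1, 47.4], [-197.4, 18.6, 63.0], [-179.7, 53.8, 88.5]] theta 0.187
```

View pics/e.png

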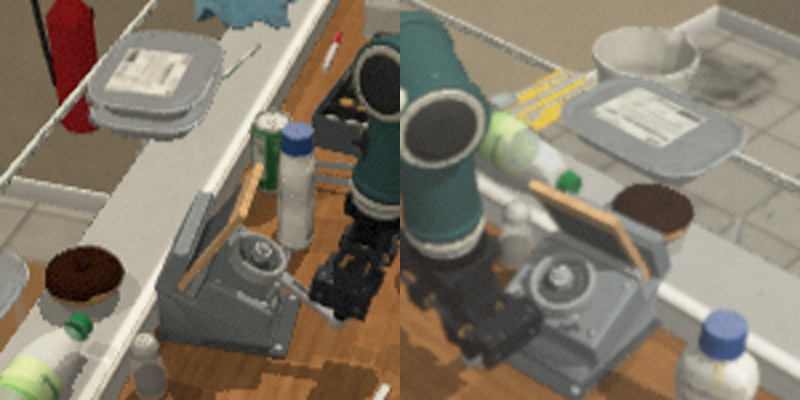

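The grip is between the fingers (the opening is about 19 mm). Next I'll work out the arc steps.

```bash
python3 - <<'E'
import numpy as np
from h import *
Rs=np.load('st.npz')['Rs']
p=lambda t:Rs@np.array([-124.5*np.cos(t),124.5*np.sin(t),0])
def tab(a):
    for s,e in zip(a[:-1],a[1:]): print([round(float(x),2) for x in (p(e)-p(s))/40],end=',')
    print()
print(((p(.31)-p(.31)*122.4/124.5)/40).round(3))
tab(np.linspace(.31,-.62,9));tab(np.linspace(-.62,.62,9))
E
```

```text
[-0.047  0.012 -0.021]
[-0.05, -0.36, -0.04],[-0.01, -0.36, -0.02],[0.03, -0.36, -0.0],[0.07, -0.36, 0.01],[0.1, -0.35, 0.03],[0.14, -0.33, 0.05],[0.17, -0.31, 0.07],[0.2, -0.29, 0.08],
[-0.26, 0.39, -0.11],[-0.21, 0.43, -0.08],[-0.14, 0.46, -0.05],[-0.08, 0.48, -0.02],[-0.01, 0.48, 0.02],[0.06, 0.48, 0.05],[0.12, 0.46, 0.08],[0.19, 0.43, 0.11],
```

```bash
python3 -m crank '[[0,0,0,0,0,0,1],[-0.05,-0.36,-0.04,0,0,0,1],[-0.01,-0.36,-0.02,0,0,0,1],[0.03,-0.36,0,0,0,0,1],[0.07,-0.36,0.01,0,0,0,1],[0.1,-0.35,0.03,0,0,0,1],[0.14,-0.33,0.05,0,0,0,1],[0.17,-0.31,0.07,0,0,0,1],[0.2,-0.29,0.08,0,0,0,1],[0,0,0,0,0,0,1]]'; python3 g.py -0.62,59.5
```

```text
clock: 20.2
position: [491.0, -240.7, 88.6]
ee_rot: [178.0, 9.7, 175.2]
ft_force: [-0.3, 3.2, 4.5]
width: 0.194
grip_force: 29.9
M [ 656.7 -151.   124.2] TCP in slot frame [-172.3  -73.7   41.1]
rot err deg (world) [ 24.89 -10.14 -76.5 ]
grasp pt world [ 487.8 -241.1  107. ] slot [-167.4  -73.7   59.1] theta -0.64 r 123.4
tool y in slot [ 0.17  0.98 -0.04] tool z [ 0.17   0.02  -0.985] q [ -33.    5.  122.    9.   46. -124.]
-0.62 move units [-0.062  0.029 -0.017]
```

```bash
python3 -m crank '[[-0.26,0.39,-0.11,0,0,0,1],[-0.21,0.43,-0.08,0,0,0,1],[-0.14,0.46,-0.05,0,0,0,1],[-0.08,0.48,-0.02,0,0,0,1],[-0.01,0.48,0.02,0,0,0,1],[0.06,0.48,0.05,0,0,0,1],[0.12,0.46,0.08,0,0,0,1],[0.19,0.43,0.11,0,0,0,1],[0,0,0,0,0,0,1],[0,0,0,0,0,0,1]]' 40; python3 g.py 0.62,59.5
```

```text
clock: 21.45
position: [469.5, -93.2, 84.4]
ee_rot: [177.9, 8.8, 175.3]
ft_force: [-15.6, 3.7, 6.1]
width: 0.191
grip_force: 39.9
M [ 656.7 -151.   124.2] TCP in slot frame [-180.8   75.2   40.4]
rot err deg (world) [ 24.12 -10.68 -76.8 ]
grasp pt world [466.6 -93.6 102.8] slot [-175.7   75.    58.4] theta 0.611 r 130.8
tool y in slot [ 0.17  0.98 -0.04] tool z [ 0.155  0.025 -0.988] q [ -17.   -3.  130.    6.   45. -106.]
0.62 move units [ 0.126 -0.056  0.087]
```

```bash
python3 -m crank '[[-0.19,-0.43,-0.11,0,0,0,1],[-0.12,-0.46,-0.08,0,0,0,1],[-0.06,-0.48,-0.05,0,0,0,1],[0.01,-0.48,-0.02,0,0,0,1],[0.08,-0.48,0.02,0,0,0,1],[0.14,-0.46,0.05,0,0,0,1],[0.21,-0.43,0.08,0,0,0,1],[0.26,-0.39,0.11,0,0,0,1],[0,0,0,0,0,0,1],[0,0,0,0,0,0,1]]'; python3 g.py -0.62,59.5
```

```text
clock: 22.7
position: [482.1, -240.6, 83.4]
ee_rot: [178.1, 8.8, 175.4]
ft_force: [-17.3, -12.9, -2.7]
width: 0.174
grip_force: 41.8
M [ 656.7 -151.   124.2] TCP in slot frame [-182.4  -72.7   40.1]
rot err deg (world) [ 24.32 -10.86 -76.88]
grasp pt world [ 479.2 -241.   101.9] slot [-177.3  -72.8   58.1] theta -0.59 r 130.9
tool y in slot [ 0.17  0.99 -0.04] tool z [ 0.154  0.02  -0.988] q [ -33.    5.  122.    8.   46. -124.]
-0.62 move units [0.152 0.027 0.111]
```

Radial drift of about 6 mm. I'll fold the correction into the start of the next stroke.

```bash
python3 -m crank '[[0.17,0.0,0.12,0,0,0,1],[-0.26,0.39,-0.11,0,0,0,1],[-0.21,0.43,-0.08,0,0,0,1],[-0.14,0.46,-0.05,0,0,0,1],[-0.08,0.48,-0.02,0,0,0,1],[0,0.48,0.02,0,0,0,1],[0.07,0.48,0.05,0,0,0,1],[0.13,0.46,0.08,0,0,0,1],[0.19,0.42,0.11,0,0,0,1],[0,0,0,0,0,0,1]]'; python3 g.py 0.62,59.5
```

```text
clock: 23.95
position: [474.4, -91.7, 86.5]
ee_rot: [177.7, 8.4, 175.3]
ft_force: [-16.3, 7.0, -0.1]
width: 0.196
grip_force: 40.4
M [ 656.7 -151.   124.2] TCP in slot frame [-175.3   76.2   40.2]
rot err deg (world) [ 23.72 -10.87 -76.91]
grasp pt world [471.7 -92.3 105. ] slot [-170.1   75.9   58.1] theta 0.642 r 126.8
tool y in slot [ 0.17  0.98 -0.04] tool z [ 0.148  0.028 -0.989] q [ -17.   -2.  129.    6.   46. -106.]
0.62 move units [-0.001 -0.09   0.033]
```

```bash
python3 look.py
```

```text
M [ 656.7 -151.   124.2] TCP in slot frame [-175.3   76.2   40.2]
rot err deg (world) [ 23.72 -10.87 -76.91]
side board [[-31.3, -320.9, -122.5], [3.0, 25.8, 68.0], [7.4, 58.7, 112.6]]
side grip 8 [[-176.0, 78.5, 24.2], [-168.7, 81.1, 27.2], [-163.5, 93.4, 41.2]] theta 0.685
scene board [[-7.0, -53.8, -0.5], [-5.0, -7.6, 66.1], [2.8, 48.5, 111.8]]
scene grip 41 [[-187.0, 51.1, 48.5], [-181.0, 55.3, 64.2], [-162.7, 92.2, 90.6]] theta 0.489
```

The board is now nearly upright. One or two more strokes.

```bash
python3 -m crank '[[-0.18,-0.48,-0.1,0,0,0,1],[-0.11,-0.47,-0.07,0,0,0,1],[-0.05,-0.48,-0.05,0,0,0,1],[0.02,-0.48,-0.02,0,0,0,1],[0.09,-0.48,0.02,0,0,0,1],[0.15,-0.46,0.06,0,0,0,1],[0.22,-0.43,0.09,0,0,0,1],[0.27,-0.39,0.12,0,0,0,1],[0,0,0,0,0,0,1],[0,0,0,0,0,0,1]]'; python3 g.py -0.62,59.5
```

```text
clock: 25.4
position: [499.7, -241.9, 91.9]
ee_rot: [177.9, 9.4, 175.2]
ft_force: [4.1, 1.4, -24.3]
width: 0.188
grip_force: 39.6
M [ 656.7 -151.   124.2] TCP in slot frame [-163.   -75.6   40.5]
rot err deg (world) [ 24.6  -10.26 -76.57]
grasp pt world [ 496.6 -242.3  110.4] slot [-158.1  -75.8   58.5] theta -0.702 r 117.3
tool y in slot [ 0.17  0.98 -0.04] tool z [ 0.166  0.022 -0.986] q [ -32.    6.  120.    8.   47. -123.]
-0.62 move units [-0.283  0.059 -0.102]
```

```bash
python3 -m crank '[[0.06,0.0,0.06,0,0,0,1],[-0.26,0.39,-0.11,0,0,0,1],[-0.21,0.43,-0.08,0,0,0,1],[-0.14,0.46,-0.05,0,0,0,1],[-0.08,0.48,-0.02,0,0,0,1],[0,0.48,0.02,0,0,0,1],[0.07,0.48,0.05,0,0,0,1],[0.13,0.46,0.08,0,0,0,1],[0.19,0.42,0.11,0,0,0,1],[0,0,0,0,0,0,1]]'; python3 g.py 0.62,59.5
```

```text
clock: 26.65
position: [496.0, -99.8, 101.7]
ee_rot: [178.2, 10.2, 175.4]
ft_force: [1.2, -0.2, -0.0]
width: 0.003
grip_force: 0.0
M [ 656.7 -151.   124.2] TCP in slot frame [-150.1   66.1   45.2]
rot err deg (world) [ 25.4   -9.85 -76.5 ]
grasp pt world [ 492.7 -100.1  120.1] slot [-145.4   66.1   63.3] theta 0.71 r 101.4
tool y in slot [ 0.17  0.99 -0.04] tool z [ 0.178  0.017 -0.984] q [ -17.   -2.  127.    5.   45. -106.]
0.62 move units [-0.525  0.106 -0.344]
```

The grip slipped out because I overcorrected inward. I'll back up, open, and find the wrench again.

```bash
python3 -m crank '[[-0.1,0,0.5,0,0,0,0.6],[-0.2,0,0.8,0,0,0,0.1],[-0.3,0,1,0,0,0,-0.3],[-0.3,0,0.8,0,0,0,-0.3],[0,0,0.3,0,0,0,-0.3],[0,0,0,0,0,0,-0.3],[0,0,0,0,0,0,-0.3],[0,0,0,0,0,0,-0.3],[0,0,0,0,0,0,-0.3],[0,0,0,0,0,0,-0.3]]' 45; python3 g.py; python3 look.py pics/f.png; python3 - <<'E'
from h import *
from chk import M,Rs
for n in('side','scene','wrist'):
    c=r.capture(n);print(n,[(np.round(d['pixel']).tolist(),round(d['confidence'],2),((cloud(c,d['pixel'])[0][0]-M)@Rs).round().tolist()) for d in r.spot_point(n,'wrench_grip')[:2]])
E
```

```text
clock: 27.9
position: [455.7, -99.0, 232.8]
ee_rot: [178.0, 9.6, 175.2]
ft_force: [-0.2, -0.9, 0.3]
width: 0.652
grip_force: 0.0
M [ 656.7 -151.   124.2] TCP in slot frame [-131.1   70.7  181. ]
rot err deg (world) [ 24.83 -10.21 -76.56]
grasp pt world [452.5 -99.4 251.2] slot [-126.1   70.6  199. ] theta 0.886 r 91.2
tool y in slot [ 0.17  0.98 -0.04] tool z [ 0.168  0.02  -0.986] q [ -18.  -14.  123.    5.   63. -106.]
M [ 656.7 -151.   124.2] TCP in slot frame [-131.1   70.7  181. ]
rot err deg (world) [ 24.83 -10.21 -76.56]
side board [[-71.4, -332.6, -89.5], [-38.5, -282.6, -25.1], [-8.7, -273.2, 7.7]]
side board [[-31.3, -286.0, -118.8], [3.0, 40.9, 74.2], [7.2, 58.0, 112.6]]
side grip 73 [[-201.2, -4.6, 24.3], [-192.9, 3.7, 54.2], [-186.2, 8.5, 78.7]] theta 0.026
scene board [[-7.0, -53.3, 0.8], [-5.1, -3.8, 65.9], [2.6, 52.0, 111.6]]
scene grip 71 [[-205.5, -11.6, 35.0], [-198.6, -7.5, 64.0], [-189.9, 1.6, 79.6]] theta -0.053
M [ 656.7 -151.   124.2] TCP in slot frame [-130.7   70.6  181.4]
rot err deg (world) [ 24.88 -10.18 -76.54]
side [([336.0, 183.0], 0.96, [-195.0, 6.0, 56.0]), ([304.0, 159.0], 0.64, [-96.0, -220.0, -94.0])]
scene [([332.0, 239.0], 0.94, [-202.0, -5.0, 77.0])]
wrist [([228.0, 167.0], 0.7, [-190.0, 4.0, 76.0])]
```

View pics/f.png

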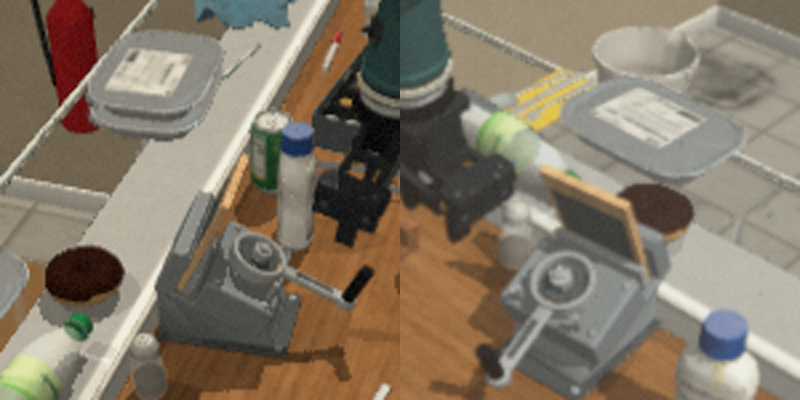

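The wrench now stands at θ≈0 and the board is upright. I'll re-grasp at θ=0.

```bash
python3 g.py 0,150 0,58
```

```text
M [ 656.7 -151.   124.2] TCP in slot frame [-130.7   70.5  181.5]
rot err deg (world) [ 24.88 -10.18 -76.53]
grasp pt world [452.6 -99.6 251.9] slot [-125.8   70.5  199.6] theta 0.888 r 90.8
tool y in slot [ 0.17  0.98 -0.04] tool z [ 0.169  0.02  -0.985] q [ -18.  -14.  123.    5.   63. -106.]
0.0 move units [-0.829 -1.848 -1.834]
0.0 move units [ 0.968  0.092 -2.085]
```

```bash
python3 -m crank '[[-0.18,-0.9,-0.4,0,0,0,-0.3],[-0.18,-0.91,-0.5,0,0,0,-0.3],[0.08,0.01,-0.5,0,0,0,-0.3],[0.12,0.01,-0.7,0,0,0,-0.3],[0.12,0.01,-0.7,0,0,0,-0.3],[0.1,0.01,-0.7,0,0,0,-0.3],[0.08,0.01,-0.42,0,0,0,-0.3],[0,0,0,0,0,0,-0.3],[0,0,0,0,0,0,1],[0,0,0,0,0,0,1]]' 50; python3 -m crank '[[0,0,0,0,0,0,1],[0,0,0,0,0,0,1],[0,0,0,0,0,0,1],[0,0,0,0,0,0,1],[0,0,0,0,0,0,1],[0,0,0,0,0,0,1],[0,0,0,0,0,0,1],[0,0,0,0,0,0,1],[0,0,0,0,0,0,1],[0,0,0,0,0,0,1]]' ; python3 g.py -0.62,58
```

```text
clock: 29.65
position: [462.2, -170.0, 77.9]
ee_rot: [178.1, 9.7, 175.2]
ft_force: [-0.8, 0.5, -0.3]
width: 0.447
grip_force: 0.0
clock: 30.9
position: [461.6, -169.7, 77.0]
ee_rot: [178.1, 9.6, 175.2]
ft_force: [-2.4, -0.6, 5.0]
width: 0.188
grip_force: 49.7
M [ 656.7 -151.   124.2] TCP in slot frame [-197.6   -0.2   40.1]
rot err deg (world) [ 24.9  -10.17 -76.54]
grasp pt world [ 458.4 -170.1   95.4] slot [-192.7   -0.3   58.2] theta -0.002 r 124.2
tool y in slot [ 0.17  0.98 -0.04] tool z [ 0.17   0.02  -0.985] q [ -27.   -0.  129.    8.   44. -118.]
-0.62 move units [ 0.688 -1.744  0.238]
```

```bash
python3 -m crank '[[-0.01,0.24,0.01,0,0,0,1],[0.0,0.24,0.01,0,0,0,1],[0.02,0.24,0.02,0,0,0,1],[0.04,0.24,0.03,0,0,0,1],[0.05,0.23,0.04,0,0,0,1],[0.07,0.23,0.04,0,0,0,1],[0.09,0.22,0.05,0,0,0,1],[0.1,0.21,0.06,0,0,0,1],[0,0,0,0,0,0,1],[0,0,0,0,0,0,1]]'; python3 g.py 0.31,58 -0.62,58
```

```text
clock: 32.15
position: [470.8, -93.8, 84.6]
ee_rot: [177.9, 9.0, 175.2]
ft_force: [-12.5, 1.9, 7.1]
width: 0.19
grip_force: 50.2
M [ 656.7 -151.   124.2] TCP in slot frame [-179.5   74.5   40.1]
rot err deg (world) [ 24.3  -10.53 -76.69]
grasp pt world [467.8 -94.2 103.1] slot [-174.5   74.3   58.1] theta 0.612 r 129.4
tool y in slot [ 0.17  0.98 -0.04] tool z [ 0.159  0.024 -0.987] q [ -17.   -3.  130.    6.   45. -106.]
0.31 move units [-0.197 -0.932 -0.136]
-0.62 move units [ 0.649 -2.709  0.182]
```

The offset is compliance under load, not a command drift, so I'll use plain symmetric arcs without correction.

```bash
python3 -m crank '[[-0.19,-0.43,-0.11,0,0,0,1],[-0.12,-0.46,-0.08,0,0,0,1],[-0.06,-0.48,-0.05,0,0,0,1],[0.01,-0.48,-0.02,0,0,0,1],[0.08,-0.48,0.02,0,0,0,1],[0.14,-0.46,0.05,0,0,0,1],[0.21,-0.43,0.08,0,0,0,1],[0.26,-0.39,0.11,0,0,0,1],[0,0,0,0,0,0,1],[0,0,0,0,0,0,1]]'; python3 g.py
```

```text
clock: 33.4
position: [481.6, -240.6, 83.0]
ee_rot: [178.1, 8.8, 175.5]
ft_force: [-18.3, -13.5, 0.6]
width: 0.172
grip_force: 53.4
M [ 656.7 -151.   124.2] TCP in slot frame [-183.1  -72.7   39.9]
rot err deg (world) [ 24.34 -10.85 -76.95]
grasp pt world [ 478.8 -241.   101.5] slot [-177.9  -72.8   57.9] theta -0.587 r 131.4
tool y in slot [ 0.17  0.99 -0.04] tool z [ 0.154  0.02  -0.988] q [ -33.    5.  122.    8.   46. -124.]
```

```bash
python3 -m crank '[[-0.26,0.39,-0.11,0,0,0,1],[-0.21,0.43,-0.08,0,0,0,1],[-0.14,0.46,-0.05,0,0,0,1],[-0.08,0.48,-0.02,0,0,0,1],[-0.01,0.48,0.02,0,0,0,1],[0.06,0.48,0.05,0,0,0,1],[0.12,0.46,0.08,0,0,0,1],[0.19,0.43,0.11,0,0,0,1],[0,0,0,0,0,0,1],[0,0,0,0,0,0,1]]'; python3 g.py; python3 look.py
```

```text
clock: 34.65
position: [465.7, -91.6, 81.5]
ee_rot: [177.7, 8.4, 175.2]
ft_force: [-20.9, 5.5, 8.0]
width: 0.172
grip_force: 50.6
M [ 656.7 -151.   124.2] TCP in slot frame [-185.3   77.2   39.4]
rot err deg (world) [ 23.7  -10.88 -76.88]
grasp pt world [462.9 -92.1 100. ] slot [-180.    76.9   57.3] theta 0.604 r 135.5
tool y in slot [ 0.17  0.98 -0.04] tool z [ 0.148  0.028 -0.989] q [ -17.   -2.  130.    6.   45. -106.]
M [ 656.7 -151.   124.2] TCP in slot frame [-185.3   77.2   39.4]
rot err deg (world) [ 23.7  -10.88 -76.88]
side board [[-2.1, -15.5, 38.8], [4.0, 46.5, 89.3], [7.1, 58.5, 113.5]]
side grip 5 [[-178.0, 77.6, 22.9], [-169.1, 79.3, 23.8], [-164.3, 84.5, 29.4]] theta 0.663
scene board [[-7.3, -53.5, -3.3], [-5.2, -4.1, 63.2], [4.1, 52.4, 111.9]]
scene board [[-37.4, 129.6, -110.5], [-11.7, 140.0, -73.8], [17.3, 157.1, -44.2]]
scene grip 24 [[-195.6, 53.1, 50.0], [-190.7, 55.1, 67.5], [-187.3, 64.5, 81.8]] theta 0.43
```

The grip has crept toward the pad edge, but five driving strokes should be enough. I'll release, back off and check the jaw from the wrist camera.

```bash
python3 -m crank '[[0,0,0,0,0,0,0.3],[0,0,0,0,0,0,-0.3],[0,0,0,0,0,0,-0.3],[0,0,0,0,0,0,-0.3],[-0.1,0,0.5,0,0,0,-0.3],[-0.15,-0.2,0.9,0,0,0,-0.3],[-0.15,-0.4,0.9,0,0,0,-0.3],[-0.15,-0.4,0.9,0,0,0,-0.3],[0,-0.4,0.9,0,0,0,-0.3],[0,0,0.3,0,0,0,-0.3]]'; python3 - <<'E'
from h import *
from chk import M,Rs
c=r.capture('wrist');np.savez('w3.npz',**{k:np.array(v) for k,v in c.items()})
print(c['position'],c['attitude'])
v,u=np.mgrid[0:400,0:640];P,z=cloud(c,np.c_[u.ravel(),v.ravel()]);L=(P-M)@Rs;k=z>0
n=k&(abs(L[:,2])<3)&(abs(L[:,0]+10)<30)&(abs(L[:,1]-45)<12);print('face z',n.sum(),np.median(L[n,2]) if n.sum() else '')
for y0,y1 in((-62,-57),(57,62),(-50,50)):
  w=k&(L[:,1]>y0)&(L[:,1]<y1)
  for lo,hi in((-40,-10),(-10,-3),(-3,3),(5,20),(25,60),(60,100)):
    s=w&(L[:,2]>lo)&(L[:,2]<hi)&(L[:,0]>-25)&(L[:,0]<12); print((y0,y1),(lo,hi),s.sum(),np.percentile(L[s,0],[2,10,50,90,98]).round(1) if s.sum()>3 else '')
q=proj(c,[M])[0].astype(int);print(q)
x0=max(0,min(q[0]-140,360));y0=max(0,min(q[1]-100,200))
cv2.imwrite('pics/w3.png',cv2.resize(c['frame'][y0:y0+200,x0:x0+280,::-1],None,fx=2.8,fy=2.8,interpolation=2))
E
python3 look.py
```

```text
clock: 36.1
position: [455.2, -153.0, 266.1]
ee_rot: [178.2, 9.9, 175.1]
ft_force: [0.6, 0.1, -0.1]
width: 0.65
grip_force: 0.0
M [ 656.7 -151.   124.2] TCP in slot frame [-122.    17.1  213.5]
rot err deg (world) [ 25.15 -10.06 -76.36]
[ 363.96737882 -150.98972279  398.12075226] [-25.23239027  -1.73174093  85.5051548 ]
face z 61 -0.32275910815385694
(-62, -57) (-40, -10) 14 [6.9 7.  7.4 7.7 7.7]
(-62, -57) (-10, -3) 10 [-4.8 -4.1  7.3  7.5  7.6]
(-62, -57) (-3, 3) 11 [-12.  -11.9  -6.4   7.6   7.8]
(-62, -57) (5, 20) 18 [6.8 7.  7.5 8.4 9.1]
(-62, -57) (25, 60) 0 
(-62, -57) (60, 100) 0 
(57, 62) (-40, -10) 0 
(57, 62) (-10, -3) 1 
(57, 62) (-3, 3) 10 [6.5 6.5 6.9 7.1 7.4]
(57, 62) (5, 20) 30 [6.3 6.4 7.  7.5 7.6]
(57, 62) (25, 60) 1 
(57, 62) (60, 100) 0 
(-50, 50) (-40, -10) 0 
(-50, 50) (-10, -3) 68 [-6.5 -5.8 -3.9 -2.9 -2.5]
(-50, 50) (-3, 3) 168 [-10.2  -8.4  -3.4  -2.8  -2.6]
(-50, 50) (5, 20) 455 [-3.8 -3.6 -3.2 -2.7 -2.5]
(-50, 50) (25, 60) 1606 [-3.9 -3.6 -3.2 -2.7 -2.5]
(-50, 50) (60, 100) 1449 [-3.9 -3.6 -3.2 -2.7 -2.4]
[329 328]
M [ 656.7 -151.   124.2] TCP in slot frame [-121.9   17.6  213.6]
rot err deg (world) [ 25.13 -10.04 -76.39]
side board [[-2.8, -41.6, -2.9], [3.6, 39.7, 78.2], [7.3, 57.3, 112.7]]
side grip 80 [[-177.1, 72.5, 25.9], [-168.8, 79.4, 55.6], [-161.9, 84.2, 79.9]] theta 0.665
scene board [[-7.3, -53.8, -2.1], [-5.2, -8.6, 58.5], [2.2, 49.7, 112.0]]
scene grip 61 [[-179.9, 64.5, 34.0], [-174.4, 67.4, 62.4], [-167.4, 76.4, 79.7]] theta 0.573
```

View pics/w3.png

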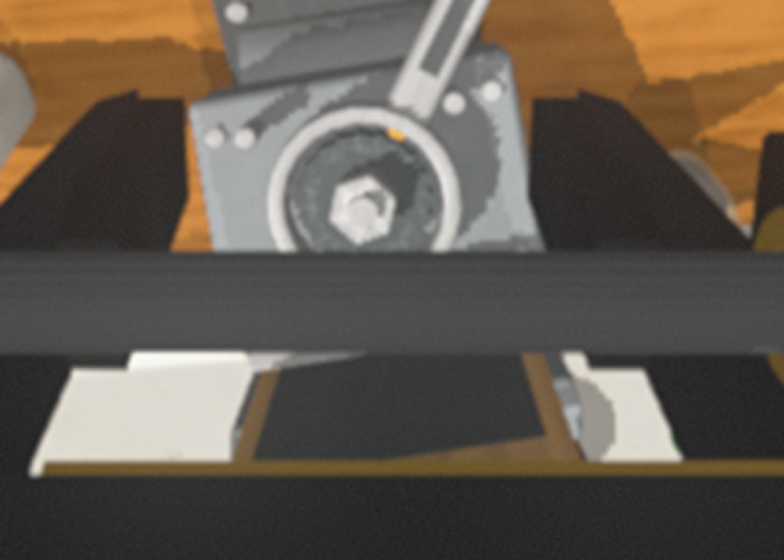

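The picture shows the board flat against the back wall (bottom centre of the crop) and the wrench near its +0.62 end. Its front face sits at x = −3.2 mm at every height. Any jaw slack would let it lean, so the jaw is closed beyond 5.6 mm. The gripper is open and clear, so I'm handing in.

```bash
python3 -c "
from workcell import r
print(r.job_done())"
```

```text
the job is handed in; nothing more can be done
None
```

The board is seated upright in the clamp slot with the jaw closed on it, judged from the board standing square with no lean; I didn't read the jaw travel directly. The wrench is released, the gripper is clear, and the job was handed in at about 36 s, but the hand-in returned no verdict.

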